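# Refit the press-to-run grinder's cup screw and lid, and hold it running

## Task

Get the washed grinder ready and run it: push its cup screw down and turn it clockwise as far as it goes to lock the cup, then fit the lid over the locating pin so that it drops on and lies flush on the top plate; leave the jars and the sugar shaker where they stand. Finish by pressing the lid, and the sprung plate under it, all the way down and stay there holding it down: the grinder runs only while the lid is held.

Things in the scene. Friction and masses are not known exactly. Their poses are not given: they have to be found in the camera images.
- grinder: white counter grinder, fixed, 186 (x) x 108 (y) mm, housing 78 mm high; origin in the middle of its underside on the worktop, z up, x along its length: the cup screw is at the -x end (nearer the robot), the locating pin at the +x end, a round steel cup between them (rim 68 mm across, 5 mm high, centre at x +12 mm). On top lies a sprung steel plate 180 x 102 mm whose upper face is 92 mm above the origin while unpressed.
- top_plate (a joint): downward travel of the sprung top plate (with cup, screw and pin): 0 unpressed, 0.005 m fully down. It starts to sink at about 13 N and is fully down at about 17 N (lid's weight included); it rises again when let go.
- screw_push (a joint): downward travel of the captive cup screw: 0 riding up on its spring (3 N), 0.0075 m pushed to its stop (6 N). It must be pushed at least 0.0065 m before it can turn past about 0.3 rad; once turned it stays caught at 0.005 to 0.006 m when let go.
- screw_turn (a joint): turn of the cup screw, clockwise seen from above counts up: 0 to 0.2 rad at the start, 1.4 rad at its stop (locked from 1.15 rad on). Light to turn (0.03 N m).
- screw_grip (a point): centre of the screw's black grip bar, on the screw's axis (at x -52 mm, y 0 of the grinder). The bar is 34 mm long along this point's x, 12 mm thick along its y, 15 mm high (7.5 mm above and below the point), turns and sinks with the screw; its underside has a 26 mm collar 4 mm thick. While the screw is up the point is 20 mm above the top plate, and the cup rim's edge is 30 mm from the axis.
- pin_foot (a point): foot of the steel locating pin, on the top plate's upper face (at x +68 mm, y 0 of the grinder); the pin stands 16.5 mm up from here, 10 mm in diameter, its upper 5.5 mm tapering to a 4 mm tip; axes as the grinder's.
- lid_grip (a point): the loose grey lid, 0.25 kg, right way up on the worktop at the start, its bore end away from the robot: a hollow cover 170 (x) x 92 (y) x 30 mm high, walls 5 mm, with a black grip bar across its top, 22 mm thick along x, 72 mm long along y, 30 mm high. This point is the centre of the grip bar, 45 mm above the lid's lower edge and 15 mm above its top; z up, x along the lid towards its bore, over which a round pad 24 mm across is moulded on the lid's top.
- lid_bore (a point): centre of the mouth of the lid's blind bore, level with the lid's lower edge, 68 mm along the lid's +x from the middle of the grip bar; 12 mm in diameter, 18 mm deep, in a 24 x 30 mm boss that is not seen from above. It goes over the pin; the lid's hollow clears the cup rim by 7 mm on each side and the locked screw by 3 mm above, but not the screw standing up. Axes as the lid's.
- cinnamon_jar: spice jar with a black cap, 45 mm across, 105 mm high, origin in the middle of its underside; bystander
- sugar_shaker: small sugar shaker, 44 mm across, 90 mm high, origin in the middle of its underside; bystander
- honey_jar: honey jar with a pale cap, 66 mm across, 102 mm high, origin in the middle of its underside; bystander

How it is judged (in metres and radians):
On the way, in this order (a step that is already met when the one before it is completed fails the run):
1. the cup screw is pushed down and turned clockwise until it is locked (value of joint screw_turn above 1.15 rad and value of joint screw_push above 0.0045 m), for 0.2 s.
2. the lid has dropped on over the locating pin and lies flush on the top plate (horizontal distance between lid_bore and pin_foot below 0.003 m and z of lid_bore in the frame of pin_foot below 0.002 m and angle between lid_grip's own z axis and vertical below 0.05 rad and angle between the x axis of lid_grip and the x axis of grinder, either way round below 0.13 rad), for 0.2 s.
At the end, for the whole second after the job is handed in: cup screw locked (beyond 1.15 rad, caught down); lid over the pin within 3 mm, within 2 mm of the plate, level, lengthwise within 0.13 rad; the robot still on the lid (over 3 N) with the top plate at least 4 mm down of its 5 mm (all of step 1 and all of step 2 and value of joint top_plate above 0.004 m and contact force between any of the fingers, the arm and lid above 3 N); the arm keeps its last pose, push and grip.
It fails at once if a bystander (cinnamon jar, sugar shaker or honey jar) is moved more than 30 mm (distance of any of cinnamon_jar, sugar_shaker, honey_jar from where it was at the start of the episode above 0.03 m).
It also fails if it takes over 61 s, if anything falls off the work surface, if the arm or the gripper's body presses on something with over 40 N, if the wrist force passes 120 N, or if a joint passes its speed limit or range.

## Robot

A 7-joint arm with a two-finger parallel gripper is mounted at the origin on a cart in front of the work surface, level with it; the furniture and walls round the work are solid. World frame = base frame: x ahead of the robot, y to its left, z up, the work surface at z = 0. Lengths are in m, angles in degrees, forces in N, time in s.
With the tool pointing down it reaches from about 0.425 to 0.875 m from the base axis. Payload 4.7 kg.
Tool frame: the origin (TCP) lies on the centre line of the jaws, within the pads' length; the fingertips stand 11 mm ahead of it and the grasp point (between the pads) lies 8 mm behind it (finger_overhang is the x of the fingertips in the tool frame, in m); x points along the fingers, z is the direction in which the jaws open and shut, and the axes are right-handed (so a half turn about x gives the same grasp; the last joint's range is limited). The gripper opens to 87 mm and grips with 3 to 60 N. Pads are 19 mm wide; open, the fingers measure 117 mm over their backs; the gripper's body (75 mm by 190 mm) begins 51 mm behind the grasp point.
Start: joints at [-63.822, 18.392, -4.016, 83.108, 1.295, 78.541, -3.26], TCP at [0.279, 0.587, 0.234] pointing down, gripper open.
Joint ranges: [-163.93, 163.93], [-17.29, 119.83], [-79.2, 71.16], [3.27, 140.29], [-89.18, 269.18], [5.43, 117.66], [-154.24, 154.24]. Speed limits (degrees/s): [147.25, 147.25, 180, 180, 180, 180, 180].

## Interface

Orientations are given as [roll, pitch, yaw] about the fixed x, y, z axes, in that order (R = Rz(yaw) Ry(pitch) Rx(roll)).
In Python, from cell import get_obs, read_camera, sign_off, cut_out, finger_overhang gives the robot as it stands.
- The arm moves only by the tool servo_tool, never from a script. Its argument "rows" is one flat list of numbers, 5 for each row, row after row: the shift along the world's x, y, z in mm, then the turn about the world's z in degrees, then the closure, from 0 (fully open) to 1 (shut). A call has 1 to 10 rows; each row is the pose to reach, as a shift and turn from the pose commanded when the call began; what a row does not reach only later rows make up. A row lasts 1/12 s, in which the tool goes at most 41.7 mm and 7.16 degrees, less where a joint would pass 70% of its speed; a pose out of reach is approached as far as the arm can. A call with a gripper value outside its range is refused whole. The fingers move at their own pace and stop on an object; "force" is the grip in N (left out, the last holds). Time passes only in rows, so rows that repeat a pose let the fingers close. It gives the time, the measured TCP pose, the force and the opening at its end, in the units of the state.
- get_obs(): the state, without advancing time (a new reading comes with each control period).
- read_camera(name): name is "scene" or "top"; returns a dict with "frame" (384x512x3 uint8, blue, green, red), "range_z" (384x512 float32, m along the optical axis (not along the pixel's ray), 0 where there is no reading), "intrinsics" (3x3 intrinsics, pixels), "cam_to_world" (4x4, takes a point from camera to world coordinates). Camera axes: x right, y down, z forward; pixel columns grow to the right and rows downward; lengths in m; the calibration is good to about 2 mm. A picture is of the moment at which its call begins.
- sign_off(): hands the job in, once; it reports no verdict.
Trained networks look in a picture, given as the dict that the camera call returned (one of the last four; its "shot" number tells which), for a name from the list of things; names that differ only in an ending like _2 or _b are one class to them, and where a whole thing is asked for, a point or a joint stands for the part that bears it (a point fixed in the world has none). Each returns a list of dicts, best first, with "score" (0 to 1); they miss things now and then, are a little off and sometimes report something else, mostly with a low value. They report only what shows in the picture. A call takes as long as a camera call.
- cut_out(name, picture): "pixels" (384x512 bool, what is visible of it) and "extent" ([centre column, centre row, width, height] in pixels, round what is visible of it).
The state is a dict: "time_s": time; "qpos": joint angles; "joint_velocities": joint speeds; "effort": joint torques, N m; "tool_pos": TCP position; "tool_rot": TCP orientation; "force": force on the tool from outside, world axes, zero at the start; "wrist_torque": the same for the moment, N m; "grip_width": finger opening in m.
Only numpy, scipy, OpenCV 4.12 (cv2) and the standard library are available. Lean on these libraries where they do the work, as an engineer would, in place of code of your own. Each camera call takes 0.05 s, during which the arm holds its last target.

## Working session

There is one attempt and no reset: what is moved stays moved. The work goes in short steps, Python scripts to look and compute and a tool call to move; the robot and the scene stay as the last step left them, time stands still between calls to the robot, and variables do not carry over. Pictures are saved under pics/ and viewed, and the job is handed in when it is done.

Besides the shell and the picture viewer there is one more tool, called after "Emit:" as name(argument=value, ...), one argument or row to a line, values as JSON. servo_tool: Moves the arm, as the interface text tells. Its arguments: {"type":"object","properties":{"rows":{"type":"array"},"force":{"type":"number"}},"required":["rows"]}

```bash
ls; mkdir -p pics
cat > h.py <<'E'
import numpy as np, cv2, pickle
from cell import *
def snap(n,tag):
    p=read_camera(n); cv2.imwrite(f'pics/{tag}.png',p['frame']); pickle.dump(p,open(f'pics/{tag}.pkl','wb')); return p
def cloud(p):
    K=np.array(p['intrinsics']);T=np.array(p['cam_to_world']);z=p['range_z']
    v,u=np.mgrid[0:z.shape[0],0:z.shape[1]]
    P=np.stack([(u-K[0,2])/K[0,0]*z,(v-K[1,2])/K[1,1]*z,z,np.ones_like(z)],-1)@T.T
    P=P[...,:3].copy();P[z<=0]=np.nan
    return P
def ray(p,u,v,zw):
    K=np.array(p['intrinsics']);T=np.array(p['cam_to_world'])
    d=T[:3,:3]@np.array([(u-K[0,2])/K[0,0],(v-K[1,2])/K[1,1],1]);o=T[:3,3]
    return o+d*(zw-o[2])/d[2]
E
python3 - <<'E'
from h import *
o=get_obs()
for k in o: print(k,np.round(o[k],4))
print(finger_overhang)
for n in ['scene','top']:
    p=snap(n,n+'0');P=cloud(p)
    print(n,np.round(p['cam_to_world'],3),np.round(p['intrinsics'],1))
    for t in ['grinder','screw_grip','pin_foot','lid_grip','cinnamon_jar','sugar_shaker','honey_jar']:
        for r in cut_out(t,p)[:2]:
            m=r['pixels']; print(t,round(r['score'],2),np.round(r['extent'],1),m.sum(),np.round(np.nanmedian(P[m],0),3), np.round(np.nanpercentile(P[m],98,axis=0),3))
E
```

```text
pics
time_s 0.0
qpos [-63.8217  18.4392  -4.0158  83.1752   1.2961  78.5393  -3.2592]
joint_velocities [ 0.016  -0.053  -0.0293  0.0414  0.062   0.0161 -0.0654]
effort [ 2.00000e-04 -4.91277e+01 -4.04100e-01 -3.12529e+01 -6.40000e-02
  4.37000e-02  2.00000e-04]
tool_pos [0.2783 0.5868 0.2325]
tool_rot [-176.4883   89.8914 -111.8556]
force [-0.1756 -0.1853 -0.2791]
wrist_torque [ 0.0315  0.0292 -0.0308]
grip_width 0.0871
0.011
scene [[ 0.803 -0.291  0.52  -0.054]
 [-0.596 -0.374  0.711 -0.98 ]
 [-0.012 -0.881 -0.474  0.682]
 [ 0.     0.     0.     1.   ]] [[493.6   0.  255. ]
 [  0.  493.6 193.4]
 [  0.    0.    1. ]]
grinder 0.61 [190.9 203.1  73.1  61.1] 3330 [ 0.462 -0.001  0.076] [0.572 0.088 0.11 ]
screw_grip 0.48 [180.6 188.1  15.9  13.7] 112 [0.433 0.019 0.113] [0.451 0.03  0.122]
pin_foot 0.68 [193.6 189.3  69.6  36.8] 1404 [0.48  0.021 0.093] [0.571 0.095 0.118]
lid_grip 0.89 [276.3 275.7  81.4  56.8] 2887 [ 0.481 -0.326  0.031] [ 0.57  -0.267  0.061]
cinnamon_jar 0.71 [269.4 185.2  17.1  36.7] 638 [ 0.691 -0.036  0.064] [ 0.721 -0.007  0.107]
cinnamon_jar 0.71 [327.7 228.2  
[... 433 characters left out ...]

grinder 0.93 [220.8 239.4  48.7  69.7] 2480 [0.488 0.037 0.092] [0.578 0.097 0.116]
screw_grip 0.5 [222.2 259.3   7.9  12.4] 68 [0.438 0.025 0.119] [0.452 0.036 0.124]
pin_foot 0.66 [218.4 241.1  45.9  69.8] 2321 [0.487 0.04  0.093] [0.573 0.098 0.117]
pin_foot 0.5 [178.5 144.6  29.4  25.6] 601 [0.762 0.149 0.101] [0.799 0.185 0.106]
lid_grip 0.94 [334.6 237.3  32.2  49.6] 1753 [ 0.494 -0.301  0.031] [ 0.572 -0.259  0.063]
cinnamon_jar 0.59 [240.6 166.6  13.2  14. ] 230 [ 0.698 -0.021  0.105] [ 0.721 -0.001  0.11 ]
sugar_shaker 0.55 [321.2 173.7  16.3  10.5] 187 [ 0.683 -0.261  0.079] [ 0.702 -0.247  0.091]
honey_jar 0.82 [179.9 144.6  28.1  25.8] 561 [0.765 0.148 0.101] [0.801 0.185 0.106]
```

Run:
```python
from h import *
for n,(a,b,c,d) in {'top0':(150,120,390,300),'scene0':(130,130,360,310)}.items():
    i=cv2.imread(f'pics/{n}.png')[b:d,a:c]; cv2.imwrite(f'pics/{n}c.png',cv2.resize(i,None,fx=3.3,fy=3.3,interpolation=cv2.INTER_CUBIC))
p=pickle.load(open('pics/top0.pkl','rb'));P=cloud(p)
Z=P[...,2]
# plate top, lid top, via height
def rect(m):
    n,l,s,_=cv2.connectedComponentsWithStats(m.astype(np.uint8)); k=1+np.argmax(s[1:,4]); m=l==k
    q=P[m][:,:2]; r=cv2.minAreaRect((q*1000).astype(np.float32)); c=q.mean(0)
    e=np.linalg.eigh(np.cov(q.T))[1][:,1]; return r,c,np.degrees(np.arctan2(e[1],e[0])),m.sum(),np.median(P[m][:,2])
X,Y=P[...,0],P[...,1]
print('plate',rect((Z>.08)&(Z<.13)&(X<.6)&(Y>-.1)&(Y<.15)))
print('lid',rect((Z>.02)&(Z<.08)&(X<.6)&(Y<-.2)&(Y>-.4)))
print('lidbar',rect((Z>.047)&(Z<.08)&(X<.6)&(Y<-.2)&(Y>-.4)))
print('screw',rect((Z>.108)&(Z<.13)&(X<.5)&(Y>-.1)&(Y<.15)))
print('pin',rect((Z>.1)&(Z<.13)&(X>.5)&(X<.62)&(Y>-.1)&(Y<.15)))
```

```text
plate (((488.1430969238281, 39.34493637084961), (183.49365234375, 106.4005355834961), 14.353585243225098), array([0.48531011, 0.03815756]), np.float64(-165.52059699729517), np.int64(1936), np.float64(0.0932702799992483))
lid (((494.631103515625, -304.9039306640625), (167.92918395996094, 92.90887451171875), 0.44908326864242554), array([ 0.49412954, -0.3032192 ]), np.float64(-179.5107952314639), np.int64(1746), np.float64(0.03118378887450224))
lidbar (((494.5526428222656, -303.843017578125), (17.726802825927734, 69.91935729980469), 0.5091946721076965), array([ 0.49450811, -0.30320315]), np.float64(90.65720694101842), np.int64(172), np.float64(0.05993033142937654))
screw (((437.4898986816406, 26.324806213378906), (31.730825424194336, 11.883708953857422), 12.237161636352539), array([0.43724649, 0.02567405]), np.float64(-169.87159714963195), np.int64(54), np.float64(0.12050688691447098))
pin (((553.7724609375, 56.01024627685547), (8.465835571289062, 8.359853744506836), 41.416656494140625), array([0.55380291, 0.05591694]), np.float64(77.58100821035356), np.int64(12), np.float64(0.1064628393063024))
```

View pics/top0c.png

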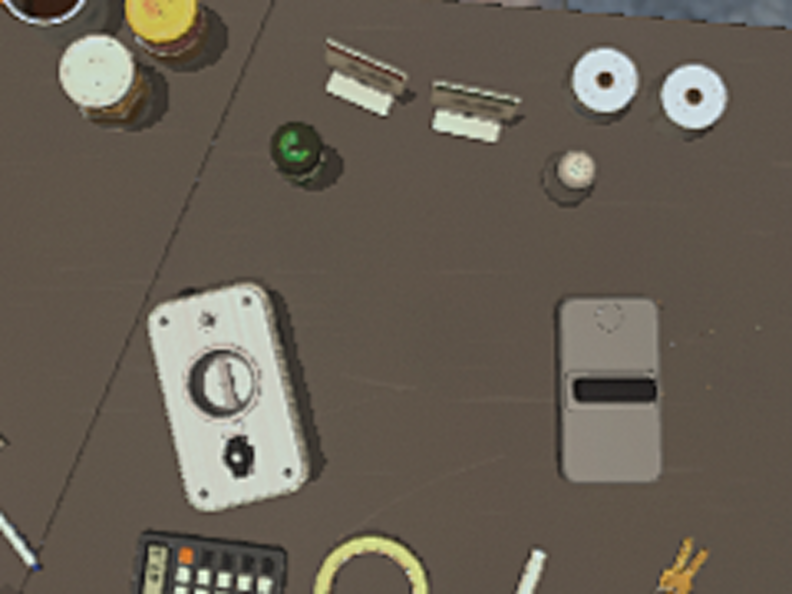

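View pics/scene0c.png

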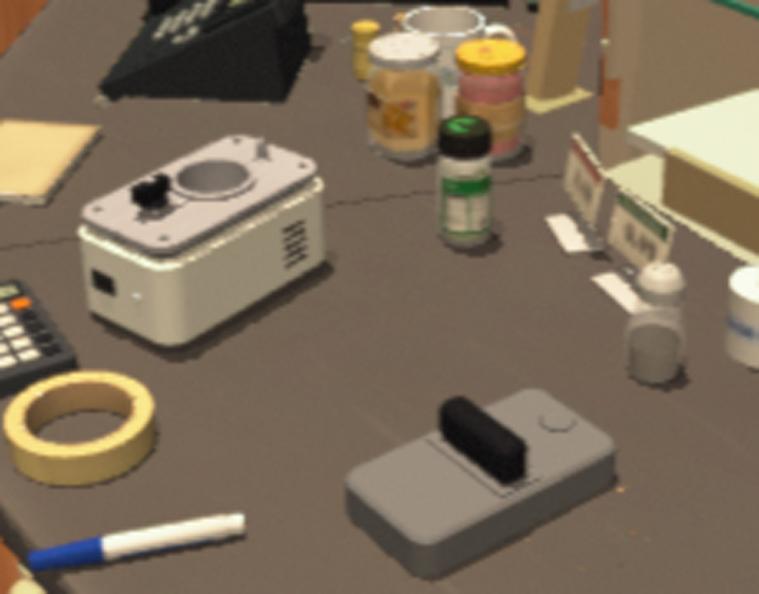

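The top view shows the grinder on the left, with its screw at crop (238,457) and pin at (208,320). The lid is on the right at (610,390), with the bore pad pointing away from the robot. The jars stand further back. The depth clusters agree: screw at (437,26) mm, pin at (554,56) mm, 120.2 mm apart at a yaw of 14.4°. I'll move over the screw now.

Emit:
servo_tool(
  rows=[10,-35,0,4,0,21,-73,0,8,0,32,-112,0,12,0,43,-151,0,16,0,54,-190,0,20,0,65,-229,0,24,0,76,-268,0,28,0,87,-307,0,32,0,98,-345,0,36,0,108,-381,0,37,0],
  force=40,
)

```text
time_s: 1.63
tool_pos: [0.3869, 0.204, 0.2339]
tool_rot: [-56.9, 89.9, 44.9]
force: [0.4, -0.5, 0.3]
grip_width: 0.0872
```

Emit:
servo_tool(
  rows=[10,-37,-5,0,0,20,-74,-15,0,0.3,30,-110,-25,0,0.5,40,-145,-35,0,0.5,47,-168,-45,0,0.5,51,-180,-50,0,0.5,51,-180,-50,0,0.5,51,-180,-50,0,0.5],
)

```text
time_s: 2.3
tool_pos: [0.4374, 0.0264, 0.1837]
tool_rot: [13.0, 90.0, 114.5]
force: [-0.1, 0.9, 0.2]
grip_width: 0.0488
```

Run:
```python
from h import *
o=get_obs()
for k in ['time_s','qpos','tool_pos','tool_rot','force','grip_width']: print(k,np.round(o[k],4))
r=o['tool_rot'];print('jaw',r[2]-r[0])
p=snap('scene','scene1')
i=p['frame'][110:290,100:340]; cv2.imwrite('pics/scene1c.png',cv2.resize(i,None,fx=3.3,fy=3.3,interpolation=cv2.INTER_CUBIC))
```

```text
time_s 2.3
qpos [-32.6211  -7.1649  24.1208 116.1286   3.0575  70.4537  91.8488]
tool_pos [0.4374 0.0264 0.1837]
tool_rot [ 12.9681  89.9578 114.5086]
force [-0.112   0.8869  0.1946]
grip_width 0.0488
jaw 101.54052934840882
```

View pics/scene1c.png

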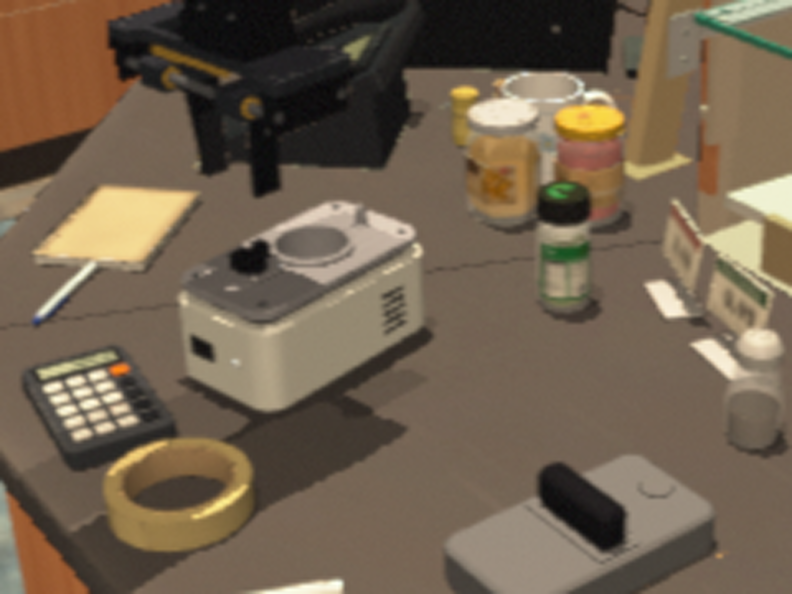

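The fingers at (205–265,180) hang straddling the screw at (250,255), and the way down is clear. Next I lower to the bar and grip it.

Emit:
servo_tool(
  rows=[0,0,-25,0,0.5,0,0,-45,0,0.5,0,0,-58,0,0.5,0,0,-66,0,0.5,0,0,-66,0,0.6,0,0,-66,0,0.75,0,0,-66,0,1,0,0,-66,0,1,0,0,-66,0,1,0,0,-66,0,1],
  force=40,
)

```text
time_s: 3.18
tool_pos: [0.4387, 0.0244, 0.1184]
tool_rot: [-150.3, 89.8, -48.6]
force: [2.3, -8.7, 1.2]
grip_width: 0.0117
```

Emit:
servo_tool(
  rows=[0,0,0,0,1,0,0,0,0,1],
)

```text
time_s: 3.35
tool_pos: [0.4387, 0.0243, 0.1184]
tool_rot: [-143.5, 89.8, -42.0]
force: [1.0, -4.5, 1.2]
grip_width: 0.0118
```

Gripped at 11.8 mm. The bar pulled the arm 2 mm toward −y, so I centre on that and push down.

Emit:
servo_tool(
  rows=[0,-2,0,0,1,0,-2,-2,0,1,0,-2,-4,0,1,0,-2,-6,0,1,0,-2,-7.5,0,1,0,-2,-8,0,1,0,-2,-8,0,1],
)

```text
time_s: 3.93
tool_pos: [0.4387, 0.0242, 0.1108]
tool_rot: [-96.5, 89.9, 5.1]
force: [-0.1, -1.8, 9.3]
grip_width: 0.0115
```

Emit:
servo_tool(
  rows=[0,0,0,-7,1,0,0,0,-14,1,0,0,0,-21,1,0,0,0,-28,1,0,0,0,-35,1,0,0,0,-42,1,0,0,0,-49,1,0,0,0,-56,1,0,0,0,-63,1,0,0,0,-67,1],
)

```text
time_s: 4.77
tool_pos: [0.4385, 0.0235, 0.1108]
tool_rot: [-59.2, 89.9, -24.9]
force: [-0.1, -3.7, 9.9]
grip_width: 0.0115
```

Emit:
servo_tool(
  rows=[0,0,0,-5,1,0,0,0,-10,1,0,0,0,-12,1,0,0,0,-12,1],
)

```text
time_s: 5.1
tool_pos: [0.4384, 0.0235, 0.1108]
tool_rot: [-58.4, 89.9, -35.8]
force: [-0.9, -3.2, 11.5]
grip_width: 0.0117
```

Run:
```python
from h import *
o=get_obs()
for k in ['time_s','qpos','tool_pos','tool_rot','force','wrist_torque','grip_width']: print(k,np.round(o[k],4))
r=o['tool_rot'];print('jaw',r[2]-r[0])
```

```text
time_s 5.1
qpos [-30.3323  -2.3624  23.4485 121.11     1.1628  60.9792  15.1198]
tool_pos [0.4384 0.0235 0.1108]
tool_rot [-58.4007  89.8866 -35.8166]
force [-0.9193 -3.1621 11.5194]
wrist_torque [-0.979   0.1882  0.2797]
grip_width 0.0117
jaw 22.584112264862604
```

Turned 79° to the stop, with about 0.28 N·m against it. I release, lift clear and look.

Emit:
servo_tool(
  rows=[0,0,0,0,0.8,0,0,0,0,0.75,0,0,0,0,0.75,0,0,5,0,0.75,0,0,20,0,0.75,0,0,45,0,0.6,0,0,80,0,0.4,0,-40,100,0,0.2,0,-80,100,0,0,0,-120,100,0,0],
)

```text
time_s: 5.93
tool_pos: [0.4378, -0.0961, 0.2109]
tool_rot: [-2.1, 89.9, 20.8]
force: [1.8, -0.7, 1.0]
grip_width: 0.0474
```

Emit:
servo_tool(
  rows=[5,-38,0,-4,0,12,-76,0,-8,0,20,-114,0,-12,0,30,-150,0,-16,0,42,-180,0,-20,0,54,-207,0,-22,0,54,-207,0,-22,0,54,-207,0,-22,0],
)

```text
time_s: 6.6
tool_pos: [0.4906, -0.3033, 0.2082]
tool_rot: [178.8, 89.8, 179.3]
force: [-0.7, 0.6, -0.1]
grip_width: 0.0866
```

```bash
cat > m.py <<'E'
from h import *
def rect(P,m):
    n,l,s,_=cv2.connectedComponentsWithStats(m.astype(np.uint8)); k=1+np.argmax(s[1:,4]); m=l==k
    q=P[m][:,:2]; r=cv2.minAreaRect((q*1000).astype(np.float32)); c=q.mean(0)
    e=np.linalg.eigh(np.cov(q.T))[1][:,1]; return np.round(r[0],1),np.round(r[1],1),round(r[2],1),np.round(c*1000,1),round(np.degrees(np.arctan2(e[1],e[0])),1),m.sum(),round(np.median(P[m][:,2]),4),round(np.max(P[m][:,2]),4)
E
python3 - <<'E'
from m import *
o=get_obs()
for k in ['time_s','tool_pos','tool_rot','force','grip_width']: print(k,np.round(o[k],4))
r=o['tool_rot'];print('jaw',r[2]-r[0])
p=snap('top','top2');P=cloud(p);X,Y,Z=P[...,0],P[...,1],P[...,2]
print('screw',rect(P,(Z>.102)&(Z<.13)&(X<.47)&(Y>-.02)&(Y<.15)))
print('plate',rect(P,(Z>.088)&(Z<.13)&(X<.6)&(Y>-.1)&(Y<.15)))
i=p['frame'][200:300,170:400]; cv2.imwrite('pics/top2c.png',cv2.resize(i,None,fx=3.4,fy=3.4,interpolation=cv2.INTER_CUBIC))
p=snap('scene','scene2')
i=p['frame'][110:310,100:340]; cv2.imwrite('pics/scene2c.png',cv2.resize(i,None,fx=3,fy=3,interpolation=cv2.INTER_CUBIC))
E
```

```text
time_s 6.6
tool_pos [ 0.4906 -0.3033  0.2082]
tool_rot [178.7637  89.7837 179.2692]
force [-0.7433  0.5732 -0.1237]
grip_width 0.0866
jaw 0.5054526501627663
screw (array([439.1,  26.3]), array([17.4, 32.2]), 17.3, array([438.3,  25.9]), np.float64(112.3), np.int64(60), np.float64(0.115), np.float64(0.1194))
plate (array([487.6,  39.2]), array([179.8, 102.1]), 14.2, array([485.1,  38.2]), np.float64(-165.3), np.int64(1895), np.float64(0.0934), np.float64(0.1194))
```

View pics/top2c.png

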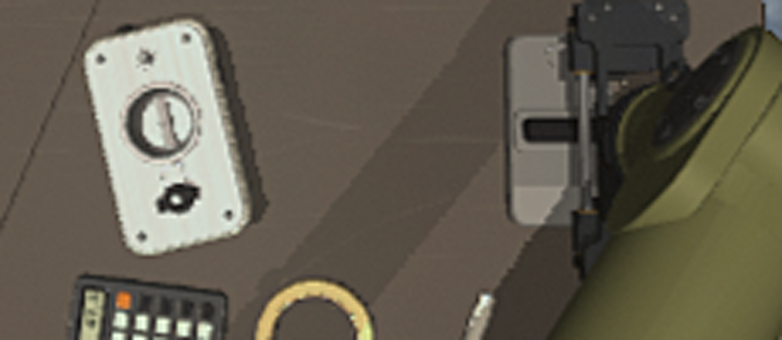

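View pics/scene2c.png

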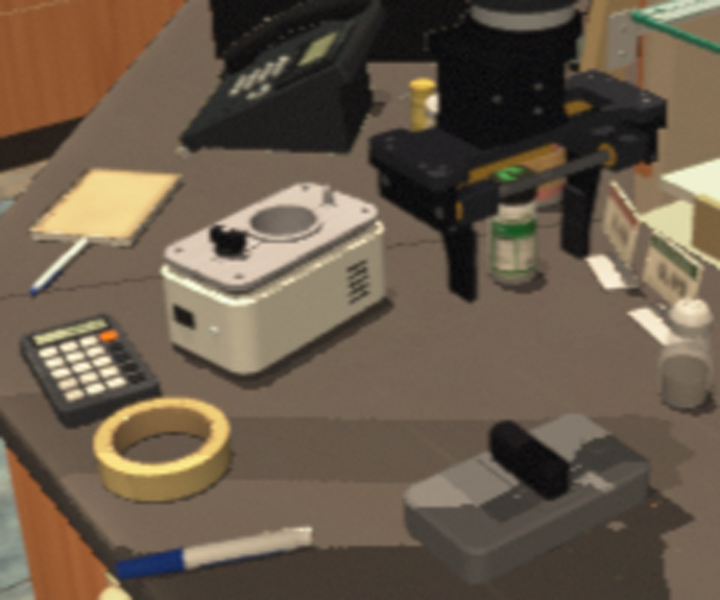

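The screw bar now lies across the grinder at crop (178,198), at about 112° against 11° before, and it stays 5.5 mm lower. It is locked. The lid is undisturbed under the open jaws, so I go down to its bar.

Emit:
servo_tool(
  rows=[4.5,-2.5,-35,0,0,4.5,-2.5,-75,0,0,4.5,-2.5,-110,0,0,4.5,-2.5,-140,0,0,4.5,-2.5,-155,0,0.2,4.5,-2.5,-164,0,0.4,4.5,-2.5,-164,0,0.5,4.5,-2.5,-164,0,0.6,4.5,-2.5,-164,0,0.65,4.5,-2.5,-164,0,0.7],
  force=40,
)

```text
time_s: 7.53
tool_pos: [0.4972, -0.3055, 0.0473]
tool_rot: [-14.2, 89.8, -13.5]
force: [0.4, -0.0, 0.4]
grip_width: 0.055
```

Emit:
servo_tool(
  rows=[0,0,0,0,1,0,0,0,0,1,0,0,0,0,1,0,0,0,0,1],
)

```text
time_s: 7.87
tool_pos: [0.4962, -0.3052, 0.0458]
tool_rot: [-14.2, 90.0, -13.6]
force: [0.2, -0.5, -0.1]
grip_width: 0.0279
```

Run:
```python
from m import *
o=get_obs()
for k in ['time_s','tool_pos','tool_rot','force','wrist_torque','grip_width']: print(k,np.round(o[k],4))
r=o['tool_rot'];print('jaw',r[2]-r[0])
```

```text
time_s 7.8667
tool_pos [ 0.4962 -0.3052  0.0458]
tool_rot [-14.1897  89.9719 -13.5575]
force [ 0.1591 -0.4517 -0.1469]
wrist_torque [-0.1108  0.0486 -0.0083]
grip_width 0.0279
jaw 0.6321668156477056
```

Emit:
servo_tool(
  rows=[0,0,-2,0,1,0,0,-2,0,1,0,0,-2,0,1,0,0,-2,0,1,0,0,-2,0,1],
)

```text
time_s: 8.28
tool_pos: [0.4962, -0.3055, 0.0441]
tool_rot: [-19.8, 90.0, -19.2]
force: [-1.7, 0.3, 5.0]
grip_width: 0.0217
```

Emit:
servo_tool(
  rows=[0,0,10,0,1,0,0,30,0,1,0,0,55,0,1,0,0,80,0,1,0,0,105,0,1,0,0,120,0,1,0,0,120,0,1,0,0,120,0,1],
)

```text
time_s: 8.95
tool_pos: [0.4961, -0.3051, 0.1637]
tool_rot: [0.5, 89.9, 1.2]
force: [0.0, 1.2, -2.9]
grip_width: 0.0216
```

Run:
```python
from m import *
o=get_obs()
for k in ['time_s','tool_pos','tool_rot','force','wrist_torque','grip_width']: print(k,np.round(o[k],4))
r=o['tool_rot'];print('jaw',r[2]-r[0])
p=snap('scene','scene3')
i=p['frame'][110:330,150:430]; cv2.imwrite('pics/scene3c.png',cv2.resize(i,None,fx=2.7,fy=2.7,interpolation=cv2.INTER_CUBIC))
```

```text
time_s 8.95
tool_pos [ 0.4961 -0.3051  0.1637]
tool_rot [ 0.5181 89.9427  1.1588]
force [ 0.018   1.1936 -2.8971]
wrist_torque [-0.0421  0.0838 -0.0066]
grip_width 0.0216
jaw 0.6406289472616983
```

View pics/scene3c.png

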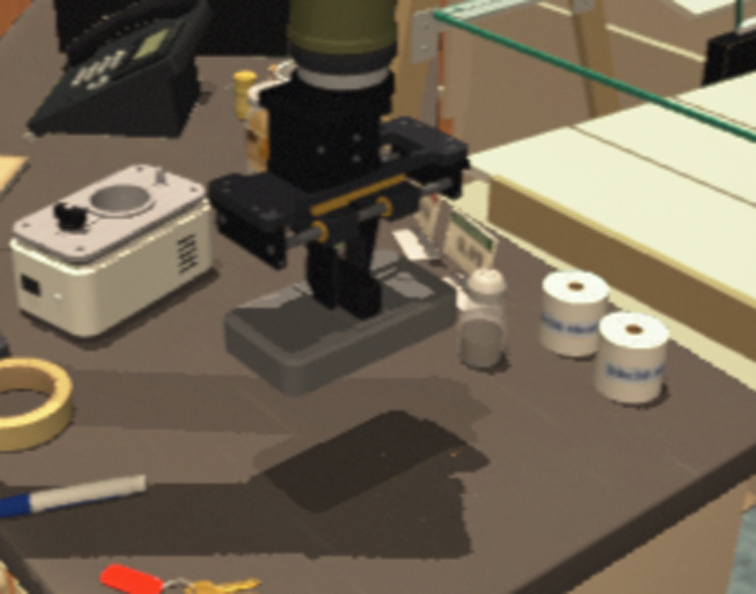

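The lid is held level and clear of the worktop: its weight shows, and its shadow falls clear below. I carry it over the grinder.

Emit:
servo_tool(
  rows=[-1,20,10,0,1,-2,55,12,2,1,-2,92,12,4,1,-3,130,12,6,1,-4,168,12,8,1,-5,206,12,10,1,-5,244,12,12,1,-6,282,12,13,1,-7,315,12,13.8,1,-7,335,12,13.8,1],
)

```text
time_s: 9.83
tool_pos: [0.487, 0.0345, 0.1735]
tool_rot: [153.9, 89.8, 168.7]
force: [-0.8, -1.0, -3.0]
grip_width: 0.0218
```

Emit:
servo_tool(
  rows=[0,5,0,0,1,0,7.5,0,0,1,0,7.5,0,0,1,0,7.5,0,0,1,0,7.5,0,0,1],
)

```text
time_s: 10.25
tool_pos: [0.4889, 0.0355, 0.1752]
tool_rot: [-144.5, 89.9, -130.2]
force: [0.9, -0.8, -3.0]
grip_width: 0.0218
```

Run:
```python
from m import *
o=get_obs()
for k in ['time_s','tool_pos','tool_rot','force','wrist_torque','grip_width']: print(k,np.round(o[k],4))
r=o['tool_rot'];print('jaw',r[2]-r[0])
p=snap('scene','scene4')
i=p['frame'][90:270,100:340]; cv2.imwrite('pics/scene4c.png',cv2.resize(i,None,fx=3.3,fy=3.3,interpolation=cv2.INTER_CUBIC))
p=snap('top','top4')
P=cloud(p);X,Y,Z=P[...,0],P[...,1],P[...,2]
c=cut_out('lid_grip',p)
for r in c: print(r['score'],r['extent'],r['pixels'].sum())
print(rect(P,(abs(Z-.163)<.01)&(X<.6)&(Y>-.1)&(Y<.15)))
i=p['frame'][170:320,130:360]; cv2.imwrite('pics/top4c.png',cv2.resize(i,None,fx=3.4,fy=3.4,interpolation=cv2.INTER_CUBIC))
```

```text
time_s 10.25
tool_pos [0.4889 0.0355 0.1752]
tool_rot [-144.456    89.9479 -130.1899]
force [ 0.8889 -0.8089 -2.9684]
wrist_torque [-0.035   0.0401 -0.0294]
grip_width 0.0218
jaw 14.26607654348146
0.87 [218.2, 235.9, 42.3, 52.2] 479
(array([497.4,   2.6]), array([169.1,  23.4]), 14.5, array([497.3,   1. ]), np.float64(-165.7), np.int64(460), np.float64(0.1622), np.float64(0.1703))
```

View pics/scene4c.png

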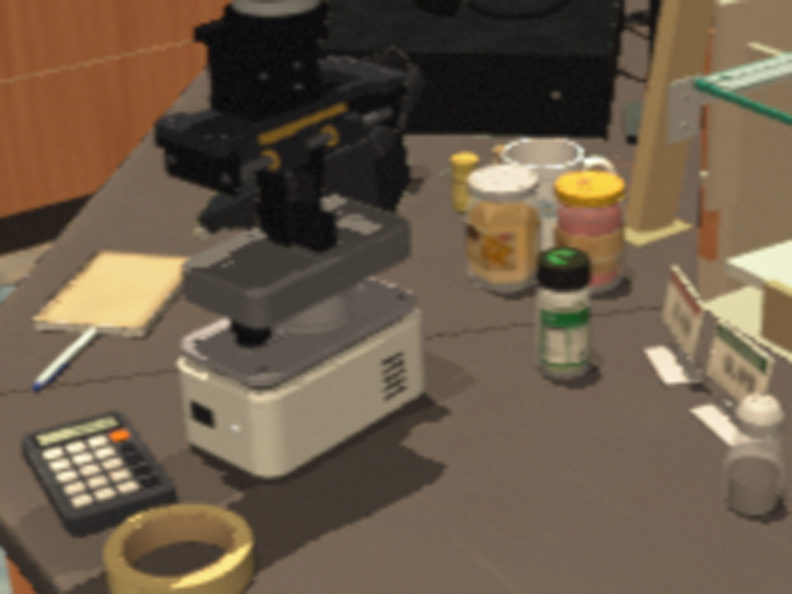

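View pics/top4c.png

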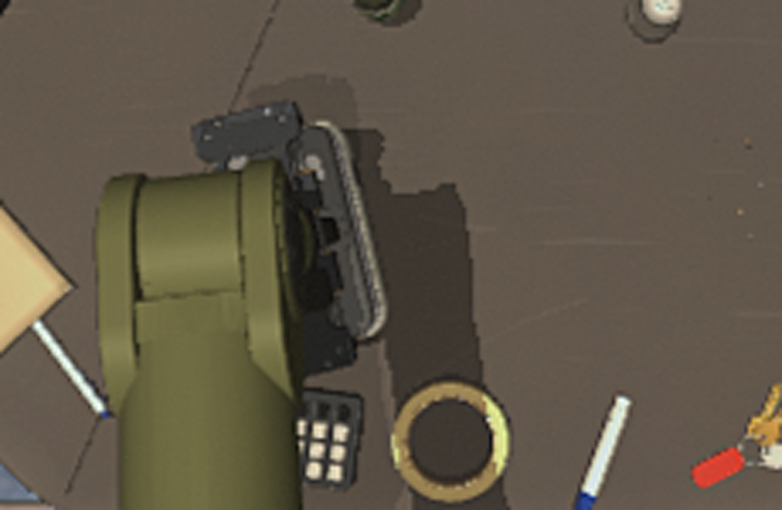

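The scene view shows the lid over the grinder with a gap at crop (300,300). The −y long wall and the near end wall of both lid and housing are visible. I'll fit those walls in the same image to get the relative offset.

Run:
```python
from m import *
for tag in ['scene4','scene2','scene0']:
  p=pickle.load(open(f'pics/{tag}.pkl','rb'));P=cloud(p).reshape(-1,3);P=P[~np.isnan(P[:,0])]
  a=np.radians(14.4);ex=np.array([np.cos(a),np.sin(a)]);ey=np.array([-ex[1],ex[0]])
  c0=np.array([.4879,.039])
  L=np.c_[(P[:,:2]-c0)@ex,(P[:,:2]-c0)@ey,P[:,2]]*1000
  def wall(ax,guess,lo,hi,zlo,zhi,tol=5):
    o=1-ax
    m=(abs(L[:,ax]-guess)<tol)&(L[:,o]>lo)&(L[:,o]<hi)&(L[:,2]>zlo)&(L[:,2]<zhi)
    if m.sum()<8: return None
    f=np.polyfit(L[m][:,o],L[m][:,ax],1)
    return m.sum(),np.round(np.median(L[m][:,ax]),2),'deg',np.round(np.degrees(np.arctan(f[0])),2)
  print(tag,'hous -y',wall(1,-54,-70,70,20,65),'hous -x',wall(0,-93,-35,35,20,65))
  if tag=='scene4': print('lid -y',wall(1,-49,-65,65,137,155,7),'lid -x',wall(0,-85,-28,28,137,155,7))
```

```text
scene4 hous -y (np.int64(575), np.float64(-55.27), 'deg', np.float64(-0.04)) hous -x (np.int64(262), np.float64(-95.03), 'deg', np.float64(-0.0))
lid -y (np.int64(242), np.float64(-50.66), 'deg', np.float64(-0.07)) lid -x (np.int64(94), np.float64(-86.84), 'deg', np.float64(0.03))
scene2 hous -y (np.int64(574), np.float64(-55.22), 'deg', np.float64(-0.24)) hous -x (np.int64(255), np.float64(-95.14), 'deg', np.float64(-0.31))
scene0 hous -y (np.int64(597), np.float64(-55.14), 'deg', np.float64(-0.27)) hous -x (np.int64(247), np.float64(-95.03), 'deg', np.float64(0.13))
```

Both cameras agree. Relative to the housing, the lid is 3.4 mm short along grinder +y and 0.2 mm long in x, and the angle is within 0.1°. I correct that and lower to just above the pin.

Emit:
servo_tool(
  rows=[-1,3.2,0,0,1,-1,3.2,-6,0,1,-1,3.2,-13,0,1,-1,3.2,-18,0,1,-1,3.2,-18,0,1,-1,3.2,-18,0,1,-1,3.2,-18,0,1],
)

```text
time_s: 10.98
tool_pos: [0.4881, 0.0405, 0.1575]
tool_rot: [-105.2, 90.0, -90.8]
force: [0.4, 0.1, -2.0]
grip_width: 0.0221
```

```bash
cat > lid.py <<'E'
from m import *
import sys
tag=sys.argv[1]
o=get_obs()
for k in ['time_s','tool_pos','force','wrist_torque','grip_width']: print(k,np.round(o[k],4))
r=o['tool_rot'];print('jaw',(r[2]-r[0]))
p=snap('scene',tag)
i=p['frame'][90:270,100:340]; cv2.imwrite(f'pics/{tag}c.png',cv2.resize(i,None,fx=3.3,fy=3.3,interpolation=cv2.INTER_CUBIC))
P=cloud(p).reshape(-1,3);P=P[~np.isnan(P[:,0])]
a=np.radians(14.4);ex=np.array([np.cos(a),np.sin(a)]);ey=np.array([-ex[1],ex[0]])
c0=np.array([.4879,.039])
L=np.c_[(P[:,:2]-c0)@ex,(P[:,:2]-c0)@ey,P[:,2]]*1000
b=(o['tool_pos'][2]-.0441)*1000
def wall(ax,guess,lo,hi,zlo,zhi,tol=5):
    q=1-ax
    m=(abs(L[:,ax]-guess)<tol)&(L[:,q]>lo)&(L[:,q]<hi)&(L[:,2]>zlo)&(L[:,2]<zhi)
    f=np.polyfit(L[m][:,q],L[m][:,ax],1)
    return m.sum(),np.median(L[m][:,ax]),np.degrees(np.arctan(f[0]))
print('lid -y',wall(1,-47,-65,65,b+6,b+24,7),'lid -x',wall(0,-86.5,-28,28,b+6,b+24,7), 'want -47.25, -87.05')
top=(abs(L[:,2]-(b+31))<4)&(abs(L[:,0])<80)&(abs(L[:,1])<40); print('lidtop z',np.median(L[top][:,2]),'bottom by tcp',b)
E
python3 lid.py scene5
```

```text
time_s 10.9833
tool_pos [0.4881 0.0405 0.1575]
force [ 0.3619  0.0531 -1.9656]
wrist_torque [-0.0895  0.0084 -0.0534]
grip_width 0.0221
jaw 14.42528244541289
lid -y (np.int64(233), np.float64(-45.462861661043576), np.float64(0.08936302329376491)) lid -x (np.int64(100), np.float64(-86.74097622374832), np.float64(-0.9139344707186817)) want -47.25, -87.05
lidtop z 144.79901523220917 bottom by tcp 113.41664547758207
```

The arm settled 1.8 mm past the target in +y (40.5 mm; both measurements point to 38.7 mm). I correct again.

Emit:
servo_tool(
  rows=[0,-1.8,0,0,1,0,-1.8,0,0,1,0,-1.8,0,0,1,0,-1.8,0,0,1,0,-1.8,0,0,1,0,-1.8,0,0,1],
)

```text
time_s: 11.53
tool_pos: [0.488, 0.0388, 0.1576]
tool_rot: [6.2, 90.0, 20.7]
force: [-0.3, -0.2, -2.0]
grip_width: 0.0215
```

```bash
python3 lid.py scene6
```

```text
time_s 11.5333
tool_pos [0.488  0.0388 0.1576]
force [-0.3375 -0.1692 -1.9625]
wrist_torque [-0.0879  0.0017  0.0104]
grip_width 0.0215
jaw 14.431126808684454
lid -y (np.int64(242), np.float64(-47.11287039352264), np.float64(0.06857450176011892)) lid -x (np.int64(91), np.float64(-86.92228449600553), np.float64(-0.48071474500595673)) want -47.25, -87.05
lidtop z 144.936700138453 bottom by tcp 113.5252876798134
```

View pics/scene6c.png

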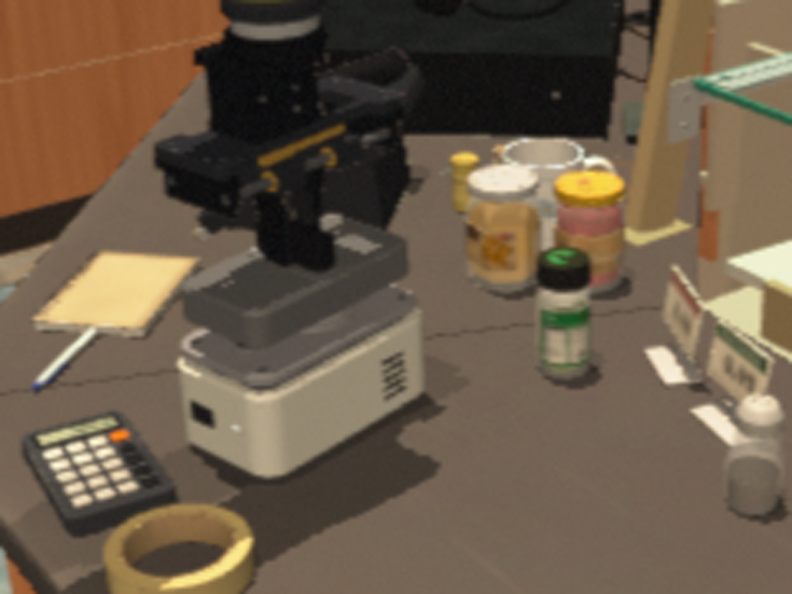

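The lid walls are within 0.2 mm of where they should be. I lower slowly onto the pin and check the force.

Emit:
servo_tool(
  rows=[0,0,-2,0,1,0,0,-4,0,1,0,0,-6,0,1,0,0,-8,0,1,0,0,-10,0,1,0,0,-12,0,1,0,0,-12,0,1],
)

```text
time_s: 12.17
tool_pos: [0.4877, 0.0387, 0.145]
tool_rot: [-171.6, 90.0, -157.1]
force: [0.3, 0.1, -3.4]
grip_width: 0.0219
```

The bottom edge is at about 101 mm, 7.5 mm below the pin's tip, with no contact force, so the pin is in the bore. I continue down.

Emit:
servo_tool(
  rows=[0,0,-2,0,1,0,0,-4,0,1,0,0,-6,0,1,0,0,-8,0,1,0,0,-9,0,1,0,0,-9,0,1,0,0,-9,0,1],
)

```text
time_s: 12.75
tool_pos: [0.488, 0.0387, 0.1366]
tool_rot: [-74.8, 90.0, -60.4]
force: [-0.2, -0.2, -1.9]
grip_width: 0.0215
```

```bash
python3 lid.py scene7
```

```text
time_s 12.75
tool_pos [0.488  0.0387 0.1366]
force [-0.2462 -0.168  -1.8828]
wrist_torque [-0.0163  0.0022  0.0376]
grip_width 0.0215
jaw 14.428135630405095
lid -y (np.int64(235), np.float64(-47.18714279372321), np.float64(0.12339743704750397)) lid -x (np.int64(90), np.float64(-86.89926757151237), np.float64(0.060084058010578034)) want -47.25, -87.05
lidtop z 123.7741680083897 bottom by tcp 92.45147152802252
```

View pics/scene7c.png

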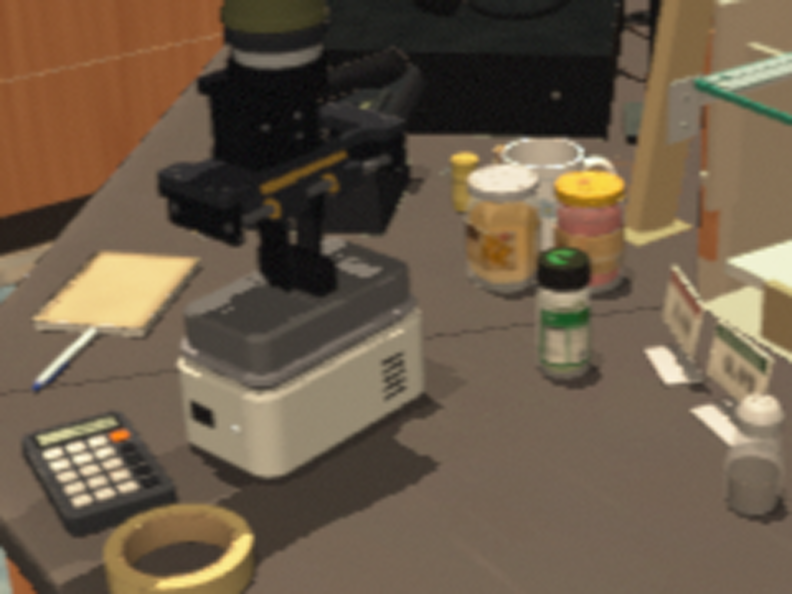

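The lid's edge is nearly on the plate. I seat it with light contact, let step 2's dwell pass, then press.

Emit:
servo_tool(
  rows=[0,0,-0.5,0,1,0,0,-1,0,1,0,0,-1,0,1,0,0,-1.5,0,1,0,0,-1.5,0,1,0,0,-1.5,0,1,0,0,-1.5,0,1],
)

```text
time_s: 13.38
tool_pos: [0.4882, 0.0387, 0.1359]
tool_rot: [26.9, 90.0, 41.3]
force: [-3.2, -0.6, 5.6]
grip_width: 0.0217
```

Emit:
servo_tool(
  rows=[0,0,-0.5,0,1,0,0,-1,0,1,0,0,-1.5,0,1,0,0,-2,0,1,0,0,-2.5,0,1,0,0,-3,0,1,0,0,-3,0,1,0,0,-3,0,1],
)

```text
time_s: 14.05
tool_pos: [0.4882, 0.0387, 0.1339]
tool_rot: [60.2, 90.0, 74.6]
force: [-5.4, -1.3, 12.9]
grip_width: 0.0218
```

Emit:
servo_tool(
  rows=[0,0,-0.5,0,1,0,0,-1,0,1,0,0,-1.5,0,1,0,0,-2,0,1,0,0,-2.5,0,1,0,0,-3,0,1,0,0,-3.5,0,1,0,0,-4,0,1,0,0,-4,0,1,0,0,-4,0,1],
)

```text
time_s: 14.88
tool_pos: [0.4883, 0.0387, 0.1309]
tool_rot: [72.8, 89.9, 87.2]
force: [-9.0, -0.9, 18.6]
grip_width: 0.0219
```

```bash
python3 lid.py scene8
```

```text
time_s 14.8833
tool_pos [0.4883 0.0387 0.1309]
force [-9.0048 -0.9494 18.6142]
wrist_torque [-0.3933  1.9332  0.0566]
grip_width 0.0219
jaw 14.423623658246598
lid -y (np.int64(235), np.float64(-47.302316251939274), np.float64(-0.041539368136117555)) lid -x (np.int64(97), np.float64(-86.37239313377482), np.float64(-0.7283095273995545)) want -47.25, -87.05
lidtop z 118.19352022369367 bottom by tcp 86.75338263502522
```

The lid top has dropped 5.6 mm in the image, so the plate is fully down. I ease the sideways load and add a little margin.

Emit:
servo_tool(
  rows=[-0.5,0,-0.5,0,1,-1,0,-1,0,1,-1,0,-1.5,0,1,-1,0,-1.5,0,1,-1,0,-1.5,0,1,-1,0,-1.5,0,1],
)

```text
time_s: 15.43
tool_pos: [0.4882, 0.0387, 0.1308]
tool_rot: [26.8, 89.8, 41.2]
force: [-9.4, -1.4, 27.3]
grip_width: 0.0215
```

```bash
python3 lid.py scene9
python3 - <<'E'
from m import *
p=pickle.load(open('pics/scene9.pkl','rb'));P=cloud(p)
a=np.radians(14.4);ex=np.array([np.cos(a),np.sin(a)]);ey=np.array([-ex[1],ex[0]])
D=P[...,:2]-np.array([.4879,.039]);x=D@ex;y=D@ey
m=(abs(P[...,2]-.118)<.004)&(abs(x)<.078)&(abs(y)<.04)
A=np.c_[x[m],y[m],np.ones(m.sum())];print('top slope rad',np.linalg.lstsq(A,P[m][:,2],rcond=None)[0],m.sum())
m=(abs(P[...,2]-.088)<.006)&(abs(x)<.088)&(y<-.047)&(y>-.05); print('plate',m.sum(),np.median(P[m][:,2]) if m.any() else 0)
E
```

```text
time_s 15.4333
tool_pos [0.4882 0.0387 0.1308]
force [-9.3822 -1.3943 27.262 ]
wrist_torque [-0.4648  2.355  -0.0323]
grip_width 0.0215
jaw 14.420107971208196
lid -y (np.int64(240), np.float64(-47.38546932781559), np.float64(0.19280498185356665)) lid -x (np.int64(94), np.float64(-86.75608250636105), np.float64(0.0816618259123758)) want -47.25, -87.05
lidtop z 118.13437643639335 bottom by tcp 86.70746537114174
top slope rad [ 0.0023826  -0.00271149  0.11824837] 600
plate 77 0.08860613436068132
```

View pics/scene9c.png

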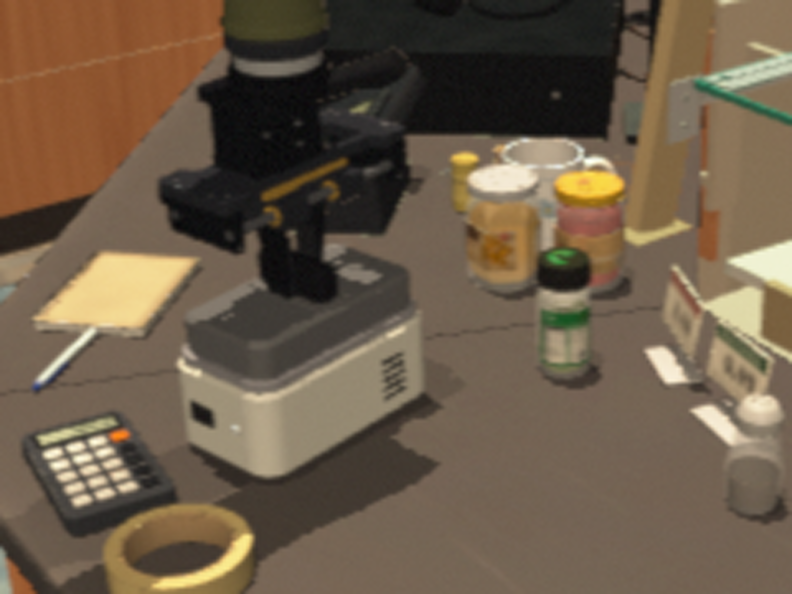

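The view shows the lid level on the plate (slope under 0.003 rad) and the plate sunk flush against the housing rim at (290,375). Another 1.5 mm of command raised the force from 18.6 to 27 N without any movement, so it is on the stop. The jars and shaker look undisturbed.

```bash
python3 -c "
from cell import *
print(sign_off()); o=get_obs(); print(o['time_s'],o['force'],o['tool_pos'])"
```

```text
the job is handed in; nothing more can be done
None
the job is handed in; nothing more can be done
```

The grinder is ready and held running: the cup screw is locked, the lid sits over the pin, and the arm is holding the lid and top plate fully down. I handed the job in at about 15.5 s of the 61 s allowed; `sign_off()` gives no verdict, so what follows is from my own checks.

- **Cup screw:** I pushed it to its stop and turned it 79° clockwise until it met resistance. In a later picture the bar lay across the grinder (about 112°, against about 11° before) and stayed about 5.5 mm down. I couldn't see the screw again once the lid was on.
- **Lid:** I corrected it twice above the pin, using the lid's walls measured against the housing in the same picture. It then slid over the pin with no contact force. At the end its walls were within 0.3 mm of the expected position, its top was level within 0.003 rad and it was aligned within about 0.2°.
- **Holding down:** the lid's top sank 5.6 mm, about 0.5 mm of which was the last gap before contact. Pressing further raised the force from 18.6 N to 27 N with no movement, so the plate is on its stop.
- **Jars and shaker:** they look undisturbed in the last picture; I did not measure them again.

**What disagreed:**
- The screw's position when gripped was about 2 mm off the camera's in y, so I placed the lid by camera measurements of lid against housing.
- About 9 N of sideways force on the tool remained, which a 1 mm shift did not relieve. The lid's position stayed within limits.

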